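# Lock the retaining bar over a glued model hull

## Task

The model hull in the assembly jig has just been glued: lay the aluminium bar across the two notched posts over it, flat in both notches and centred, and let go of it. Then put the red-knobbed pin through the bar's end hole into the hole of the red post, fully home with its collar flush on the bar, and let go. Do not shift the hull, and leave the green-knobbed handle and the two paint jars where they are.

Things in the scene. Friction and masses are not known exactly. Their poses are not given: they have to be found in the camera images.
- jig: fixed plywood base board 120 (x) x 230 (y) x 12 mm; origin at the centre of its underside, on the table. The two posts stand on it at y = +90 and y = -90 mm of its frame (which is which varies), the hull between them. The bar, when laid, runs along the jig's y axis, centred, its underside 70 mm above the jig's origin
- pin_post: fixed red post, 55 (x) x 40 (y) x 58 mm, on the jig board, same yaw as the jig; origin at the centre of its underside (12 mm above the table). Its flat top is the floor of a notch 39 mm wide, between two cheeks 8 mm thick (along x) and 12 mm high; a vertical round hole of 15 mm diameter goes down through its middle, 58 mm deep
- plain_post: fixed grey post, same size and notch as the red one, without a hole; origin at the centre of its underside (12 mm above the table)
- pin_post_hole (a point): centre of the mouth of the red post's hole, on the notch floor, 70 mm above the table; z up
- hull: loose tan model hull 68 (x) x 116 (y) x 56 mm, standing on the jig board between the posts, its top 68 mm above the table (2 mm below the laid bar); origin at the centre of its underside
- bar: loose flat aluminium bar 230 (x) x 34 (y) x 10 mm lying on the mat, with a vertical 17 mm round hole at x = +90 and at x = -90 mm (either end may go to either post) and a black grip block in the middle of its top, 50 (x) x 22 (y) mm, 28 mm high (its top 38 mm above the bar's underside); origin at the centre of the underside; about 0.3 kg
- rack: fixed light wooden rack block 190 (x) x 70 (y) x 70 mm on the mat, with two vertical 15 mm through holes at x = +60 and x = -60 mm, in which the pin and the handle stand (which is where varies); origin at the centre of its underside
- pin: loose steel locking pin with a red knob, standing upright in the rack on its collar, 106 mm long: shaft 12 mm diameter, 62 mm long with its lowest 8 mm tapering to 6 mm diameter; collar 26 mm diameter from 62 to 68 mm; red knob 20 mm diameter from 68 to 106 mm. Origin at the tip of the shaft (bottom), z along the pin to the knob; about 0.09 kg
- pin_collar (a point): on the pin's axis at the underside of its collar, 62 mm above the tip; 10 mm above the mouth of the post's hole when home on the bar
- handle: bystander: painting handle of the same shape as the pin, with a wooden shaft and a green knob, in the rack's other hole; origin at the tip of its shaft
- jar_yellow: bystander: paint jar with a yellow cap, 42 mm diameter, 55 mm high, on the table beyond the jig; origin at the centre of its underside
- jar_blue: bystander: the same jar with a blue cap
There are look-alikes about, which are no part of the job. Of the things shaped like the pin, the steel one is meant.

How it is judged:
By the outcome, as a careful person would: the job done as asked, in the order asked, and still so for the second after the job is handed in, with the robot touching nothing.
It also fails if it takes over 54 s, if anything falls off the work surface, if the arm or the gripper's body presses on something with over 40 N, if the wrist force passes 120 N, or if a joint passes its speed limit or range.

## Robot

A 6-joint arm with a two-finger parallel gripper is mounted at the origin on the work surface. World frame = base frame: x ahead of the robot, y to its left, z up, the work surface at z = 0. Lengths are in m, angles in rad, forces in N, time in s.
With the tool pointing down it reaches from about 0.3 to 0.875 m from the base axis. Payload 6.4 kg.
Tool frame: the origin (TCP) lies midway between the tips of the shut fingers; the grasp point (between the pads) lies 19 mm behind it; z points along the fingers, y is the line along which they close (so a half turn about z gives the same grasp; the last joint's range is limited). The gripper opens to 85 mm and grips with 20 to 120 N. Pads are 22 mm wide; open, the fingers measure 114 mm over their backs; the gripper's body (76 mm by 85 mm) begins 54 mm behind the grasp point. The pads swing forward as they close: fully open they stand 13 mm farther back than shut.
Start: joints at [1.021, 0.181, 1.607, -0, 1.354, -0.206], TCP at [0.194, 0.541, 0.231] pointing down, gripper open.
Joint ranges: [-2.99, 2.99], [-0.89, 2.07], [0.3, 2.58], [-1.14, 4.28], [0, 2.63], [-3.12, 3.12]. Speed limits (rad/s): [2.57, 2.57, 3.01, 3.14, 3.14, 3.14].

## Interface

Orientations are given as a unit quaternion [w, x, y, z].
In Python, from bench import * gives the robot as it stands.
- The arm moves only by the tool play_rows, never from a script. Its argument "plan" is a list of rows, each a list of 3 entries, a list of its own where there are three numbers: the finger opening in mm, from 0 to 85.4, then the shift along the tool's x, y, z normalised to -1 to 1, where 1 is 40 cm, then the turn about the tool's z normalised to -1 to 1, where 1 is pi rad. A call has 1 to 10 rows; each row is the pose to reach, as a shift and turn from the pose commanded when the call began, along the tool's axes at that moment, turning the shorter way round; what a row does not reach only later rows make up. A row lasts 1/10 s, in which the tool goes at most 50 mm and 8.59 degrees, less where a joint would pass 70% of its speed; a pose out of reach is approached as far as the arm can. A call with a number of a shift or a turn outside -1 to 1 is refused whole. A call with a gripper value outside its range is refused whole. The fingers move at their own pace and stop on an object; the grip force is fixed at half the most. Time passes only in rows, so rows that repeat a pose let the fingers close. It gives the time, the measured TCP pose, the force, the opening and the grip force at its end, in the units of the state.
- get_obs(): the state, without advancing time (a new reading comes with each control period).
- camera(name): name is "side" or "top" or "wrist"; returns a dict with "image" (400x640x3 uint8, red, green, blue), "range_z" (400x640 float32, m along the optical axis (not along the pixel's ray), 0 where there is no reading), "intrinsics" (3x3 intrinsics, pixels), "rvec" (rotation vector, rad) and "tvec" (3), from world to camera coordinates, as OpenCV has them; the wrist camera has in their place "T_tool_cam" (4x4, takes a point from camera to tool coordinates, whose origin is the TCP and whose axes are the flange's). Camera axes: x right, y down, z forward; pixel columns grow to the right and rows downward; lengths in m; the calibration is good to about 2 mm. A picture is of the moment at which its call begins: read the wrist's pose just before it.
- hand_in(): hands the job in; it is judged then, once.
Trained networks look in a picture, given as the dict that the camera call returned (one of the last four; its "shot" number tells which), for a name from the list of things; names that differ only in an ending like _2 or _b are one class to them, and where a whole thing is asked for, a point or a joint stands for the part that bears it (a point fixed in the world has none). Each returns a list of dicts, best first, with "conf" (0 to 1); they miss things now and then, are a little off and sometimes report something else, mostly with a low value. They report only what shows in the picture. A call takes as long as a camera call. They do not tell look-alikes from the thing itself.
- search_frame(picture, label): "rect" ([centre column, centre row, width, height] in pixels, round what is visible of it).
- masks_of(picture, label): "mask" (400x640 bool, what is visible of it) and "rect" ([centre column, centre row, width, height] in pixels, round what is visible of it).
The state is a dict: "time_s": time; "q": joint angles; "dq": joint speeds; "joint_efforts": joint torques, N m; "eef_pos": TCP position; "eef_rot": TCP orientation; "wrist_force": force on the tool from outside, world axes, zero at the start; "torque": the same for the moment, N m; "opening": opening from 0.0 (shut) to 1.0 (fully open); "grasp_force": force on a finger pad.
Only numpy, scipy, OpenCV 4.12 (cv2) and the standard library are available. Lean on these libraries where they do the work, as an engineer would, in place of code of your own. Each camera call takes 0.05 s, during which the arm holds its last target. There are 200 camera calls.

## Working session

There is one attempt and no reset: what is moved stays moved. The work goes in short steps, Python scripts to look and compute and a tool call to move; the robot and the scene stay as the last step left them, time stands still between calls to the robot, and variables do not carry over. Pictures are saved under pics/ and viewed, at most 10 in all, crops included, and the job is handed in when it is done.

Besides the shell and the picture viewer there is one more tool, called after "Emit:" by a JSON object that holds its "fn" and its "kwargs", one argument or row to a line. play_rows: Moves the arm, as the interface text tells. Its arguments: {"type":"object","properties":{"plan":{"type":"array","items":{"type":"array"}}},"required":["plan"]}

```bash
mkdir -p pics; ls
cat > h.py <<'E'
from bench import *
import numpy as np, cv2
def world(p):
    R=cv2.Rodrigues(np.array(p["rvec"],float))[0]; t=np.array(p["tvec"],float).reshape(3)
    K=np.array(p["intrinsics"]); z=p["range_z"]
    v,u=np.mgrid[:400,:640]
    c=np.stack([(u-K[0,2])/K[0,0]*z,(v-K[1,2])/K[1,1]*z,z],-1)
    return (c-t)@R
E
python3 - <<'E'
from h import *
for n in ("top","side"):
    p=camera(n); cv2.imwrite(f"pics/{n}1.png",p["image"][:,:,::-1])
    W=world(p)
    np.savez(f"{n}1.npz",W=W,im=p["image"],z=p["range_z"])
    print(n,p["intrinsics"],p["rvec"],p["tvec"])
    for l in ("jig","pin_post","plain_post","hull","bar","rack","pin","handle","jar_yellow","jar_blue"):
        for d in masks_of(p,l)[:3]:
            m=d["mask"]&(p["range_z"]>0); q=W[m]
            print(l,round(d["conf"],2),np.round(d["rect"]),m.sum(),np.round(np.median(q,0),3),np.round(np.percentile(q,98,axis=0),3) if len(q) else "")
print(get_obs())
E
```

```text
pics
top [[475.03475151   0.         323.73912609]
 [  0.         475.03475151 206.40506176]
 [  0.           0.           1.        ]] [ 2.13084133 -2.16984077  0.14634896] [-0.01610682  0.55234006  1.36434143]
jig 0.7 [313. 202.  80.  39.] 1528 [0.541 0.014 0.012] [0.632 0.115 0.033]
pin_post 0.7 [343. 199.  18.  29.] 328 [ 0.568 -0.085  0.071] [ 0.598 -0.065  0.086]
plain_post 0.59 [282. 201.  13.  26.] 336 [0.571 0.093 0.07 ] [0.601 0.114 0.087]
hull 0.69 [314. 201.  39.  26.] 851 [0.568 0.005 0.062] [0.606 0.058 0.072]
bar 0.78 [205. 224.  24.  78.] 883 [0.506 0.323 0.011] [0.616 0.355 0.041]
bar 0.63 [279. 147.  12.  17.] 162 [0.733 0.1   0.053] [0.754 0.118 0.06 ]
rack 0.96 [414. 232.  51.  73.] 1795 [ 0.469 -0.287  0.069] [ 0.561 -0.236  0.076]
pin 0.66 [440. 285.  14.   9.] 74 [ 0.322 -0.346  0.098] [ 0.332 -0.339  0.109]
pin 0.56 [468. 246.  18.   7.] 95 [ 0.427 -0.422  0.093] [ 0.441 -0.415  0.111]
handle 0.51 [410. 213.  10.  11.] 77 [ 0.527 -0.27   0.108] [ 0.539 -0.261  0.119]
jar_blue 0.59 [354. 149.  14.  19.] 196 [ 0.719 -0.119  0.053] [ 0.744 -0.102  0.06 ]
side [[4
[... 1451 characters left out ...]
: 1.1, 'q': array([ 1.02066190e+00,  1.80803201e-01,  1.60697848e+00, -3.93801695e-06,
        1.35378483e+00, -2.06284898e-01]), 'dq': array([-1.86600254e-03,  9.59144475e-04,  4.23053852e-04,  1.08999591e-05,
        5.49795732e-04, -1.56126086e-03]), 'joint_efforts': array([ 1.02630303e-03, -4.44834709e+01, -3.51688385e+01, -2.13324483e-04,
        5.41339596e-04, -3.51021629e-05]), 'eef_pos': array([0.19383246, 0.54137546, 0.23129707]), 'eef_rot': array([6.61322661e-06, 1.71078633e-01, 9.85257378e-01, 1.14365258e-05]), 'wrist_force': array([ 0.11371379, -1.0997309 , -0.34486773]), 'torque': array([-0.01263805,  0.07588036, -0.00130423]), 'grasp_force': 0.0, 'opening': 1.0011826651891436}
```

View images.

Run:
```python
import cv2
a=cv2.imread("pics/top1.png")[110:320,180:500]; cv2.imwrite("pics/t1c.png",cv2.resize(a,(800,525),interpolation=cv2.INTER_CUBIC))
a=cv2.imread("pics/side1.png")[140:380,180:460]; cv2.imwrite("pics/s1c.png",cv2.resize(a,(700,600),interpolation=cv2.INTER_CUBIC))
```

```text
(no output)
```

View pics/t1c.png

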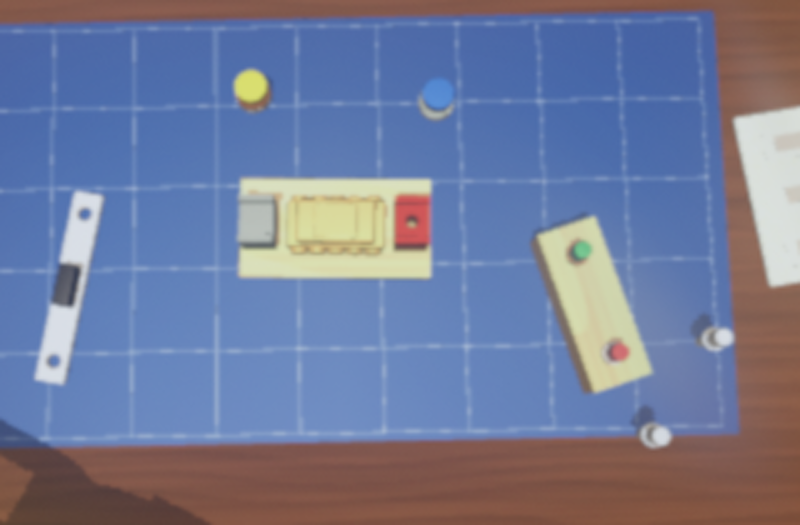

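View pics/s1c.png

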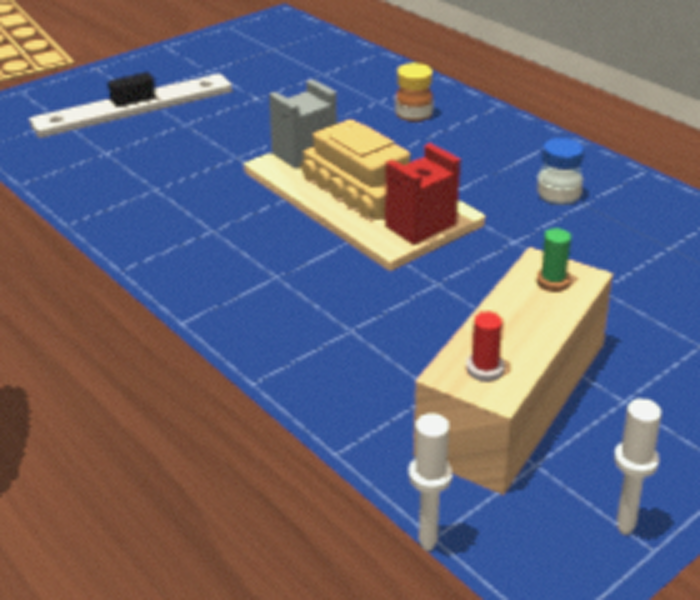

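```bash
cat > fit.py <<'E'
import numpy as np, cv2
def rect(W,m,box,zl,zh):
    s=m&(W[...,0]>box[0])&(W[...,0]<box[1])&(W[...,1]>box[2])&(W[...,1]<box[3])&(W[...,2]>zl)&(W[...,2]<zh)
    q=W[s]; (c,sz,a)=cv2.minAreaRect((q[:,:2]*1000).astype(np.float32))
    if sz[0]<sz[1]: a-=90; sz=sz[::-1]
    a=(a+90)%180-90
    return len(q),np.round(c,1),np.round(sz,1),round(a,2),"z",np.round(np.median(q[:,2])*1000,1)
E
python3 - <<'E'
from fit import *
for n in ("top","side"):
    d=np.load(f"{n}1.npz");W=d["W"];im=cv2.cvtColor(d["im"],cv2.COLOR_RGB2HSV).astype(int);z=d["z"];v=z>0
    H,S,V=im[...,0],im[...,1],im[...,2]
    blue=(H>100)&(H<130)&(S>90)
    red=((H<8)|(H>172))&(S>150)
    print(n,"mat z",np.median(W[v&blue][:,2]))
    print("bar",rect(W,v&~blue,(.36,.65,.24,.42),.005,.016))
    print("block",rect(W,v,(.36,.65,.24,.42),.03,.05))
    print("board",rect(W,v&~blue,(.45,.68,-.15,.15),.007,.1))
    print("posts",rect(W,v&~blue,(.45,.68,-.15,.15),.067,.1))
    print("hull",rect(W,v&~blue,(.45,.68,-.058,.065),.064,.1))
    print("redpost top",rect(W,v&red,(.45,.68,-.15,0),.066,.1))
    print("redpost",rect(W,v&red,(.45,.68,-.15,0),.03,.1))
    print("greypost",rect(W,v,(.45,.68,.068,.15),.066,.1))
    print("rack",rect(W,v&~blue,(.35,.6,-.4,-.2),.064,.074))
    print("knob",rect(W,v&red,(.35,.6,-.4,-.2),.08,.13))
    print("knob top",rect(W,v&red,(.35,.6,-.4,-.2),.108,.13))
E
```

```text
top mat z 0.0006951998116644376
bar (672, array([503.5, 307.4]), array([234.5,  84.3]), -13.9, 'z', np.float64(10.0))
block (132, array([508.1, 323.1]), array([49.4, 23.3]), -13.84, 'z', np.float64(37.9))
board (2918, array([555.6,   2.7]), array([235.1, 155.9]), 87.55, 'z', np.float64(29.1))
posts (681, array([573.3,   4.7]), array([220.2,  55.6]), 88.53, 'z', np.float64(71.2))
hull (350, array([573.1,   3.2]), array([90. , 47.6]), 88.86, 'z', np.float64(67.5))
redpost top (0, array([0., 0.]), array([0., 0.]), 0.0, 'z', np.float64(nan))
redpost (0, array([0., 0.]), array([0., 0.]), 0.0, 'z', np.float64(nan))
greypost (259, array([575.4,  94.9]), array([54.7, 40.1]), -2.7, 'z', np.float64(71.8))
rack (1353, array([ 471.4, -291.7]), array([190. ,  71.7]), 17.97, 'z', np.float64(69.8))
knob (0, array([0., 0.]), array([0., 0.]), 0.0, 'z', np.float64(nan))
knob top (0, array([0., 0.]), array([0., 0.]), 0.0, 'z', np.float64(nan))
side mat z 0.0010131969096637712
bar (498, array([511.4, 322.3]), array([231.5,  42. ]), -10.21, 'z', np.float64(9.9))
block (96, array([510. , 320.2]), array([49.5, 27.7]), -11.17, 'z', np.float64(37.1))
board (3495, array([575.3,   2.4]), array([231.3, 123.1]), 89.05, 'z', np.float64(40.3))
posts (728, array([575.7,   3.8]), array([223.7,  58.5]), 88.21, 'z', np.float64(71.1))
hull (273, array([5.758e+02, 4.000e-01]), array([88.7, 46.6]), 87.93, 'z', np.float64(67.4))
redpost top (322, array([571.8, -86. ]), array([57.6, 43.3]), 0.05, 'z', np.float64(72.1))
redpost (713, array([573. , -74.6]), array([67.3, 57.5]), 86.56, 'z', np.float64(63.3))
greypost (261, array([578.9,  92.4]), array([58.9, 45.4]), -2.94, 'z', np.float64(72.6))
rack (2245, array([ 473.5, -292.7]), array([192.7,  71.4]), 17.66, 'z', np.float64(70.3))
knob (209, array([ 414.4, -311.5]), array([18.4, 17.3]), 44.15, 'z', np.float64(103.5))
knob top (79, array([ 414.6, -311.8]), array([18.4, 16.7]), 44.15, 'z', np.float64(113.8))
  return _methods._mean(a, axis=axis, dtype=dtype,
  ret = ret.dtype.type(ret / rcount)
```

```bash
cat >> h.py <<'E'
from scipy.spatial.transform import Rotation as Ro
def Tw(o=None):
    o=o or get_obs(); w,x,y,z=o["eef_rot"]; T=np.eye(4); T[:3,:3]=Ro.from_quat([x,y,z,w]).as_matrix(); T[:3,3]=o["eef_pos"]; return T
def go(x,y,z,yy):
    "target TCP in mm, yaw deg of the tool's y axis -> shift, turn in the units of the rows"
    T=Tw(); d=T[:3,:3].T@(np.array([x,y,z])/1000-T[:3,3])
    cur=np.degrees(np.arctan2(T[1,1],T[0,1])); turn=(cur-yy+180)%360-180
    print("at",np.round(T[:3,3]*1000,1),"yy",round(cur,2),"tilt",np.round(T[:2,2],4)); print("row",np.round(d/.4,4),round(turn/180,4),"rows",int(np.ceil(max(np.linalg.norm(d)/.05,abs(turn)/8.59))))
def wworld(p,T):
    K=np.array(p["intrinsics"]); z=p["range_z"]; v,u=np.mgrid[:400,:640]
    c=np.stack([(u-K[0,2])/K[0,0]*z,(v-K[1,2])/K[1,1]*z,z],-1)
    M=T@np.array(p["T_tool_cam"]); return c@M[:3,:3].T+M[:3,3]
E
python3 - <<'E'
from h import *
go(574,4,300,-1.7)
p=camera("wrist"); print(np.round(p["T_tool_cam"],3),p["intrinsics"])
E
```

```text
at [193.8 541.4 231.3] yy 70.3 tilt [0. 0.]
row [-1.3477 -0.9444 -0.1718] 0.4 rows 14
[[ 0.001 -0.955 -0.295  0.076]
 [ 1.     0.     0.001 -0.   ]
 [-0.001 -0.295  0.955 -0.142]
 [ 0.     0.     0.     1.   ]] [[310.95376786   0.         314.57461618]
 [  0.         310.95376786 207.44704466]
 [  0.           0.           1.        ]]
```

Emit:
{"fn": "play_rows", "kwargs": {
  "plan": [
    [85, [-0.67, -0.47, -0.17], 0.4],
    [85, [-0.67, -0.47, -0.17], 0.4],
    [85, [-0.67, -0.47, -0.17], 0.4],
    [85, [-0.67, -0.47, -0.17], 0.4],
    [85, [-0.67, -0.47, -0.17], 0.4],
    [85, [-0.67, -0.47, -0.17], 0.4],
    [85, [-0.67, -0.47, -0.17], 0.4],
    [85, [-0.67, -0.47, -0.17], 0.4],
    [85, [-0.67, -0.47, -0.17], 0.4]
  ]
}}

```text
time_s: 2.05
eef_pos: [0.3838, 0.2729, 0.2997]
eef_rot: [0.0, 0.72, 0.694, 0.0]
wrist_force: [-0.7, -0.5, -0.1]
opening: 0.993
grasp_force: 0.0
```

```bash
python3 -c "
from h import *
go(574,4,300,-1.7)"
```

```text
at [383.8 272.9 299.7] yy -2.16 tilt [0.0009 0.0004]
row [-6.539e-01  5.006e-01 -5.000e-04] -0.0025 rows 7
```

Emit:
{"fn": "play_rows", "kwargs": {
  "plan": [
    [85, [-0.65, 0.5, 0], 0],
    [85, [-0.65, 0.5, 0], 0],
    [85, [-0.65, 0.5, 0], 0],
    [85, [-0.65, 0.5, 0], 0],
    [85, [-0.65, 0.5, 0], 0],
    [85, [-0.65, 0.5, 0], 0],
    [85, [-0.65, 0.5, 0], 0],
    [85, [-0.65, 0.5, 0], 0],
    [85, [-0.65, 0.5, 0], 0]
  ]
}}

```text
time_s: 2.95
eef_pos: [0.5748, 0.0079, 0.2988]
eef_rot: [-0.001, 0.718, 0.696, -0.0]
wrist_force: [-0.3, -0.7, 0.5]
opening: 0.992
grasp_force: 0.0
```

Run:
```python
from h import *
from fit import *
T=Tw(); p=camera("wrist"); W=wworld(p,T); np.savez("w1.npz",W=W,im=p["image"],z=p["range_z"])
cv2.imwrite("pics/w1.png",p["image"][:,:,::-1])
z=p["range_z"]; v=z>0; h=cv2.cvtColor(p["image"],cv2.COLOR_RGB2HSV).astype(int)
H,S=h[...,0],h[...,1]; blue=(H>100)&(H<130)&(S>90); red=((H<8)|(H>172))&(S>150)
print("mat",np.median(W[v&blue][:,2]))
for n,m,b,zl,zh in (("board",v&~blue,(.45,.68,-.15,.15),.007,.018),("boardall",v&~blue,(.45,.68,-.15,.15),.007,.1),("posts",v&~blue,(.45,.68,-.15,.15),.068,.1),("cheeks",v&~blue,(.45,.68,-.15,.15),.077,.1),
 ("red",v&red,(.45,.68,-.15,0),.066,.1),("grey",v,(.45,.68,.068,.15),.066,.1),("hull",v,(.45,.68,-.05,.06),.06,.1)):
    try: print(n,*rect(W,m,b,zl,zh))
    except Exception as e: print(n,e)
go(508,322,200,76.3)
```

```text
mat -0.00013003725990973214
board 6718 [574.3   5.4] [229.1 120.3] 88.47 z 11.2
boardall 14790 [574.3   5.4] [229.1 120.3] 88.47 z 33.1
posts 3243 [574.3   5. ] [220.2  55. ] 88.48 z 69.7
cheeks 972 [574.3   4.9] [220.2  55. ] 88.48 z 81.2
red 1193 [572.  -84.8] [53.9 40.7] -1.51 z 69.7
grey 1925 [576.7  95.1] [55.  39.7] -1.68 z 69.8
hull 2840 [575.    4.4] [90.7 49.4] 88.39 z 64.3
at [574.5   8.7 299.1] yy -1.7 tilt [-0.0008  0.0005]
row [ 0.7778 -0.1892  0.2482] -0.4333 rows 10
```

View pics/w1.png

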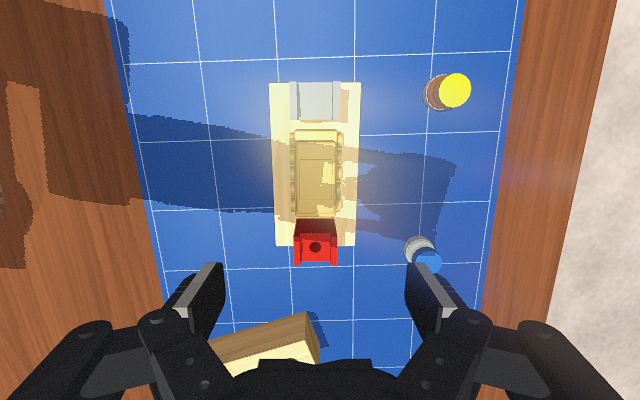

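Emit:
{"fn": "play_rows", "kwargs": {
  "plan": [
    [85, [0.78, -0.19, 0.25], -0.433],
    [85, [0.78, -0.19, 0.25], -0.433],
    [85, [0.78, -0.19, 0.25], -0.433],
    [85, [0.78, -0.19, 0.25], -0.433],
    [85, [0.78, -0.19, 0.25], -0.433],
    [85, [0.78, -0.19, 0.25], -0.433],
    [85, [0.78, -0.19, 0.25], -0.433],
    [85, [0.78, -0.19, 0.25], -0.433],
    [85, [0.78, -0.19, 0.25], -0.433],
    [85, [0.78, -0.19, 0.25], -0.433]
  ]
}}

```text
time_s: 4.0
eef_pos: [0.5066, 0.3239, 0.1995]
eef_rot: [-0.0, 0.117, 0.993, 0.0]
wrist_force: [-0.2, 0.1, 0.6]
opening: 0.993
grasp_force: 0.0
```

Emit:
{"fn": "play_rows", "kwargs": {
  "plan": [
    [85, [0, 0, 0], 0],
    [85, [0, 0, 0], 0]
  ]
}}

```text
time_s: 4.2
eef_pos: [0.5079, 0.3225, 0.1997]
eef_rot: [0.0, 0.121, 0.993, 0.0]
wrist_force: [-0.2, 0.4, -0.1]
opening: 1.002
grasp_force: 0.0
```

Run:
```python
from h import *
from fit import *
T=Tw(); p=camera("wrist"); W=wworld(p,T); np.savez("w2.npz",W=W,im=p["image"],z=p["range_z"])
z=p["range_z"]; v=z>0; h=cv2.cvtColor(p["image"],cv2.COLOR_RGB2HSV).astype(int)
H,S=h[...,0],h[...,1]; blue=(H>100)&(H<130)&(S>90)
print("mat",np.median(W[v&blue][:,2]))
for n,m,b,zl,zh in (("bar",v&~blue,(.36,.65,.24,.42),.007,.05),("bar2",v&~blue,(.36,.65,.24,.42),.007,.014),("block",v,(.36,.65,.24,.42),.034,.05)):
    print(n,*rect(W,m,b,zl,zh))
go(508,322,14,76.3)
```

```text
mat -0.00011818017215492471
bar 6128 [509.4 324.8] [230.6  34.1] -11.05 z 9.5
bar2 5043 [509.4 324.8] [230.6  34.1] -11.05 z 9.3
block 1006 [509.  324.8] [49.9 21.9] -11.05 z 37.1
at [508.1 322.4 199.6] yy 76.11 tilt [0.0004 0.0002]
row [ 2.000e-04 -1.200e-03  4.641e-01] -0.001 rows 4
```

Emit:
{"fn": "play_rows", "kwargs": {
  "plan": [
    [85, [-0.0015, 0.0065, 0.1], -0.0158],
    [85, [-0.0015, 0.0065, 0.22], -0.0158],
    [85, [-0.0015, 0.0065, 0.33], -0.0158],
    [85, [-0.0015, 0.0065, 0.41], -0.0158],
    [85, [-0.0015, 0.0065, 0.45], -0.0158],
    [85, [-0.0015, 0.0065, 0.464], -0.0158],
    [85, [-0.0015, 0.0065, 0.464], -0.0158],
    [10, [-0.0015, 0.0065, 0.464], -0.0158],
    [10, [-0.0015, 0.0065, 0.464], -0.0158],
    [10, [-0.0015, 0.0065, 0.464], -0.0158]
  ]
}}

```text
time_s: 5.25
eef_pos: [0.5105, 0.3251, 0.0152]
eef_rot: [0.001, 0.095, 0.995, 0.001]
wrist_force: [0.1, -0.1, 0.4]
opening: 0.509
grasp_force: 0.0
```

Emit:
{"fn": "play_rows", "kwargs": {
  "plan": [
    [10, [0, 0, 0], 0],
    [10, [0, 0, 0], 0],
    [10, [0, 0, 0], 0],
    [10, [0, 0, 0], 0]
  ]
}}

```text
time_s: 5.65
eef_pos: [0.5101, 0.3249, 0.0146]
eef_rot: [0.001, 0.095, 0.995, 0.0]
wrist_force: [-0.9, 0.6, 6.8]
opening: 0.244
grasp_force: 60.3
```

```bash
python3 -c "
from h import *
o=get_obs();print(o['opening'],o['grasp_force'],o['wrist_force'])
go(509.3,324.8,180,78.95)
go(574.3,5.2,180,-1.52)"
```

```text
0.24430299010037243 60.318583846092224 [-0.94510206  0.5967913   6.77878696]
at [510.1 324.9  14.6] yy 79.08 tilt [0.0012 0.0005]
row [ 1.400e-03 -4.000e-04 -4.135e-01] 0.0007 rows 4
at [510.1 324.9  14.6] yy 79.08 tilt [0.0012 0.0005]
row [-0.3095 -0.7542 -0.4137] 0.4478 rows 10
```

Emit:
{"fn": "play_rows", "kwargs": {
  "plan": [
    [10, [0, 0, -0.08], 0],
    [10, [0, 0, -0.18], 0],
    [10, [0, 0, -0.28], 0],
    [10, [0, -0.05, -0.36], 0.02],
    [10, [-0.03, -0.12, -0.41], 0.05],
    [10, [-0.07, -0.2, -0.4137], 0.09],
    [10, [-0.11, -0.29, -0.4137], 0.13],
    [10, [-0.16, -0.38, -0.4137], 0.17],
    [10, [-0.2, -0.47, -0.4137], 0.21],
    [10, [-0.23, -0.55, -0.4137], 0.25]
  ]
}}

```text
time_s: 6.65
eef_pos: [0.5579, 0.0893, 0.1785]
eef_rot: [-0.0, 0.471, 0.882, -0.0]
wrist_force: [0.6, -0.1, -1.5]
opening: 0.244
grasp_force: 59.5
```

```bash
python3 -c "
from h import *
o=get_obs();print(o['opening'],o['grasp_force'],o['wrist_force'],o['torque'])
go(574.3,4.4,180,-1.52)"
```

```text
0.244459424691124 59.483469128608704 [ 0.56471388 -0.11253813 -1.50722059] [-0.0261614   0.00035181 -0.01713387]
at [557.9  89.3 178.5] yy 33.75 tilt [-0.0011 -0.0001]
row [-0.1993 -0.084  -0.0038] 0.196 rows 5
```

Emit:
{"fn": "play_rows", "kwargs": {
  "plan": [
    [10, [-0.05, -0.02, 0], 0.04],
    [10, [-0.1, -0.04, 0], 0.08],
    [10, [-0.15, -0.06, 0], 0.12],
    [10, [-0.18, -0.075, 0], 0.16],
    [10, [-0.2, -0.084, 0], 0.196],
    [10, [-0.2, -0.084, 0], 0.196],
    [10, [-0.2, -0.084, 0], 0.196],
    [10, [-0.2, -0.084, 0], 0.196]
  ]
}}

```text
time_s: 7.45
eef_pos: [0.5747, 0.0069, 0.1788]
eef_rot: [-0.0, 0.713, 0.701, -0.0]
wrist_force: [-0.4, 0.4, -2.2]
opening: 0.247
grasp_force: 59.5
```

Run:
```python
from h import *
from fit import *
o=get_obs();print(o['opening'],o['grasp_force'],o['wrist_force'],o['torque'])
T=Tw(); p=camera("wrist"); W=wworld(p,T); cv2.imwrite("pics/w3.png",p["image"][:,:,::-1])
v=p["range_z"]>0; h=cv2.cvtColor(p["image"],cv2.COLOR_RGB2HSV).astype(int); 
h0=T[2,3]-.0146
m=v
s=rect(W,m,(.54,.61,-.2,.2),h0-.005,h0+.015);print("bar",*s)
for y0,y1 in((.05,.11),(-.11,-.03)):
    print(rect(W,m,(.54,.61,y0,y1),h0-.005,h0+.015))
go(574.3,4.4,100,-1.52)
go(574.3,4.4,84.8,-1.52)
```

```text
0.24678956418561776 59.49592351913452 [-0.39302733  0.39416021 -2.23402817] [ 0.00010642 -0.00204757  0.04255648]
bar 16685 [574.9  31.7] [181.7  34.3] 88.93 z 173.5
(9255, array([575.8,  80. ]), array([60.6, 34.2]), 88.9, 'z', np.float64(173.5))
(1584, array([573.3, -45.5]), array([34. , 27.4]), -1.17, 'z', np.float64(173.4))
at [574.8   6.9 179. ] yy -1.05 tilt [-0.0005  0.0003]
row [-0.0063 -0.0012  0.1974] 0.0026 rows 2
at [574.8   6.9 179. ] yy -1.05 tilt [-0.0005  0.0003]
row [-0.0063 -0.0011  0.2354] 0.0026 rows 2
```

View pics/w3.png

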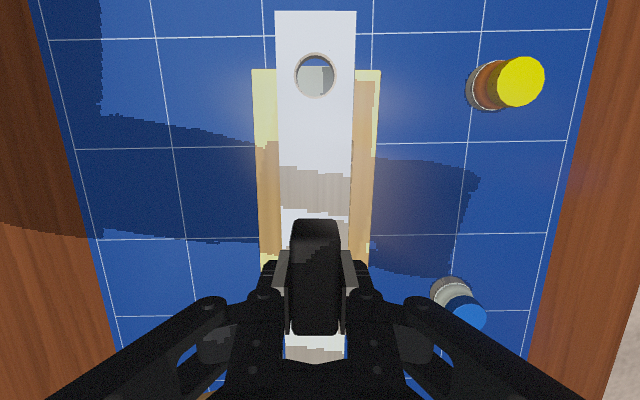

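Emit:
{"fn": "play_rows", "kwargs": {
  "plan": [
    [10, [-0.006, -0.0008, 0.05], 0.0026],
    [10, [-0.006, -0.0008, 0.11], 0.0026],
    [10, [-0.006, -0.0008, 0.16], 0.0026],
    [10, [-0.006, -0.0008, 0.19], 0.0026],
    [10, [-0.006, -0.0008, 0.19], 0.0026],
    [10, [-0.006, -0.0008, 0.19], 0.0026],
    [10, [-0.006, -0.0008, 0.19], 0.0026]
  ]
}}

```text
time_s: 8.2
eef_pos: [0.5758, 0.0037, 0.1046]
eef_rot: [0.001, 0.717, 0.697, 0.001]
wrist_force: [0.0, -0.2, -2.0]
opening: 0.243
grasp_force: 59.5
```

Run:
```python
from h import *
go(574.5,4.4,84.8,-1.52)
```

```text
at [575.8   3.7 104.6] yy -1.64 tilt [ 0.0023 -0.0005]
row [ 0.0016 -0.0035  0.0494] -0.0007 rows 1
```

Emit:
{"fn": "play_rows", "kwargs": {
  "plan": [
    [10, [0.0016, -0.003, 0.01], 0],
    [10, [0.0016, -0.003, 0.02], 0],
    [10, [0.0016, -0.003, 0.03], 0],
    [10, [0.0016, -0.003, 0.038], 0],
    [10, [0.0016, -0.003, 0.044], 0],
    [10, [0.0016, -0.003, 0.047], 0],
    [10, [0.0016, -0.003, 0.047], 0]
  ]
}}

```text
time_s: 8.9
eef_pos: [0.5735, 0.0044, 0.0846]
eef_rot: [-0.0, 0.717, 0.697, -0.0]
wrist_force: [-2.1, 0.1, 1.1]
opening: 0.24
grasp_force: 59.9
```

Run:
```python
from h import *
go(574.5,4.4,84.8,-1.52); o=get_obs(); print(o["wrist_force"],o["torque"])
```

```text
at [573.5   4.4  84.6] yy -1.66 tilt [-0.0003 -0.0001]
row [-0.      0.0024 -0.0005] -0.0008 rows 1
[-2.11282269  0.06917332  1.14427921] [0.02812242 0.37123476 0.01655795]
```

Emit:
{"fn": "play_rows", "kwargs": {
  "plan": [
    [10, [0, 0.002, 0.001], 0],
    [10, [0, 0.002, 0.001], 0],
    [45, [0, 0.002, 0.001], 0],
    [45, [0, 0.002, 0.001], 0],
    [45, [0, 0.002, 0.001], 0],
    [45, [0, 0.002, 0.0], 0],
    [45, [0, 0.002, -0.08], 0],
    [45, [0, 0.002, -0.19], 0],
    [45, [0, 0.002, -0.3], 0],
    [45, [0, 0.002, -0.4], 0]
  ]
}}

```text
time_s: 9.9
eef_pos: [0.5745, 0.0044, 0.2466]
eef_rot: [0.0, 0.717, 0.697, 0.0]
wrist_force: [0.6, -0.2, 0.5]
opening: 0.527
grasp_force: 0.0
```

Emit:
{"fn": "play_rows", "kwargs": {
  "plan": [
    [45, [-0.05, 0, -0.1], 0],
    [60, [-0.05, 0, -0.1], 0],
    [60, [-0.05, 0, -0.1], 0]
  ]
}}

```text
time_s: 10.2
eef_pos: [0.5744, -0.016, 0.2856]
eef_rot: [0.001, 0.718, 0.696, 0.001]
wrist_force: [-0.2, 0.5, -0.9]
opening: 0.708
grasp_force: 0.0
```

Run:
```python
from h import *
from fit import *
T=Tw(); p=camera("wrist"); W=wworld(p,T); cv2.imwrite("pics/w4.png",p["image"][:,:,::-1])
z=p["range_z"]; v=z>0; h=cv2.cvtColor(p["image"],cv2.COLOR_RGB2HSV).astype(int)
H,S,V=h[...,0],h[...,1],h[...,2]; blue=(H>100)&(H<130)&(S>90)
print("board",*rect(W,v&~blue,(.45,.68,-.15,.15),.007,.018))
m=v&(S<60)
print("bar",*rect(W,v,(.52,.61,-.125,.135),.074,.095))
print("cheeks?",*rect(W,v,(.52,.61,-.125,.135),.0775,.095))
for a,b in((-.02,.03),(.03,.07),(.07,.13),(-.05,-.02),(-.12,-.05)):
    s=v&(W[...,0]>.56)&(W[...,0]<.588)&(W[...,1]>a)&(W[...,1]<b)&(W[...,2]>.074)&(W[...,2]<.09); print(a,b,s.sum(),np.median(W[s][:,2]) if s.any() else 0)
print("block",*rect(W,v,(.53,.62,-.05,.06),.1,.115))
print("hull",*rect(W,v,(.5,.65,-.058,.068),.03,.073))
go(414.3,-312,200,-1.52)
```

```text
board 7140 [574.3   4.9] [230.4 120.1] 88.45 z 11.3
bar 6120 [574.3   5. ] [230.1  55. ] 88.43 z 79.5
cheeks? 6005 [574.3   5.1] [229.9  55. ] 88.43 z 79.5
-0.02 0.03 188 0.07939024461848676
0.03 0.07 1004 0.07931013929491038
0.07 0.13 1202 0.07929124928873932
-0.05 -0.02 499 0.07934832701735423
-0.12 -0.05 950 0.07918830949928776
block 1001 [573.9   5.2] [49.4 21.6] 87.37 z 107.1
hull 1825 [575.    3.9] [114.6  68. ] 88.19 z 40.9
at [573.5 -15.5 283.8] yy -1.69 tilt [-0.0006  0.0003]
row [-0.7527 -0.3758  0.2095] -0.0009 rows 7
```

View pics/w4.png

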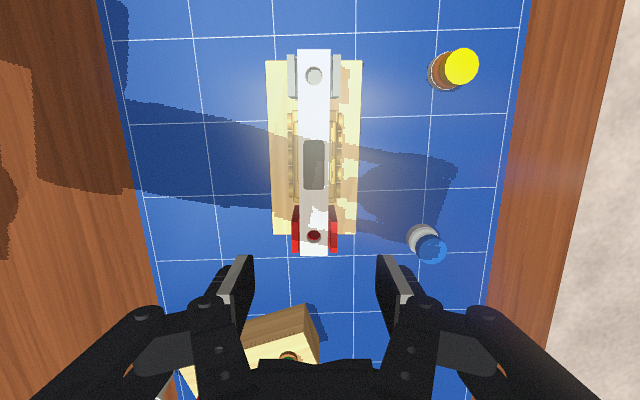

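Emit:
{"fn": "play_rows", "kwargs": {
  "plan": [
    [60, [-0.753, -0.376, 0.11], 0],
    [60, [-0.753, -0.376, 0.11], 0],
    [60, [-0.753, -0.376, 0.11], 0],
    [60, [-0.753, -0.376, 0.11], 0],
    [60, [-0.753, -0.376, 0.11], 0],
    [60, [-0.753, -0.376, 0.11], 0],
    [60, [-0.753, -0.376, 0.11], 0],
    [60, [-0.753, -0.376, 0.11], 0],
    [60, [-0.753, -0.376, 0.11], 0],
    [60, [-0.753, -0.376, 0.11], 0]
  ]
}}

```text
time_s: 11.25
eef_pos: [0.415, -0.3108, 0.2394]
eef_rot: [-0.001, 0.717, 0.697, 0.0]
wrist_force: [-0.1, 1.0, 1.5]
opening: 0.702
grasp_force: 0.0
```

Run:
```python
from h import *
from fit import *
T=Tw(); p=camera("wrist"); W=wworld(p,T); cv2.imwrite("pics/w5.png",p["image"][:,:,::-1])
z=p["range_z"]; v=z>0; h=cv2.cvtColor(p["image"],cv2.COLOR_RGB2HSV).astype(int)
H,S,V=h[...,0],h[...,1],h[...,2]; red=((H<8)|(H>172))&(S>130)
print("rack",*rect(W,v,(.35,.6,-.4,-.2),.064,.073))
print("knobtop",*rect(W,v&red,(.37,.46,-.36,-.27),.108,.12))
s=v&red&(W[...,0]>.37)&(W[...,0]<.46)&(W[...,1]>-.36)&(W[...,1]<-.27)&(W[...,2]>.108)
print(cv2.minEnclosingCircle((W[s][:,:2]*1000).astype(np.float32)))
print("collar",*rect(W,v,(.37,.46,-.36,-.27),.0735,.082))
go(414.3,-312,82,-1.52)
```

```text
rack 11497 [ 472.3 -291.6] [190.8  70.6] 17.54 z 69.3
knobtop 46 [ 412.3 -315.8] [13.6  4.2] -26.31 z 113.1
((425.71942138671875, -315.7479248046875), 19.282522201538086)
collar 166 [ 414.6 -306.3] [25.3 19.1] 0.25 z 75.4
at [ 415.2 -310.8  239.8] yy -1.56 tilt [-0.0006  0.0012]
row [-0.0036 -0.002   0.3944] -0.0002 rows 4
```

View pics/w5.png

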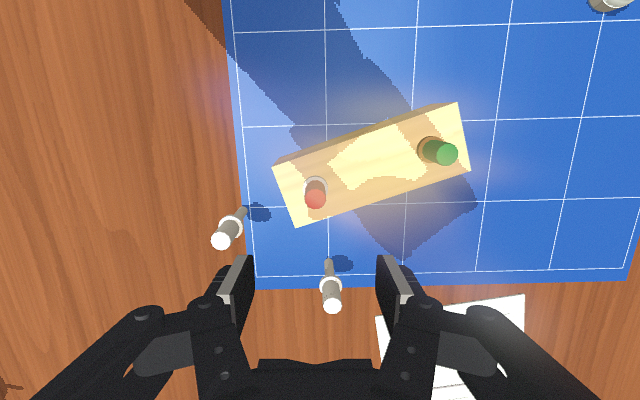

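Run:
```python
from h import *
from fit import *
T=Tw(); p=camera("wrist"); W=wworld(p,T)
v=p["range_z"]>0
for zl in (.108,.111):
    s=v&(W[...,0]>.38)&(W[...,0]<.45)&(W[...,1]>-.345)&(W[...,1]<-.28)&(W[...,2]>zl)&(W[...,2]<.12)
    print(s.sum(),cv2.minEnclosingCircle((W[s][:,:2]*1000).astype(np.float32)),np.median(W[s],0))
go(414.9,-310,82,-1.52)
```

```text
374 ((414.8235168457031, -309.7015075683594), 9.927020072937012) [ 0.4147023  -0.30892247  0.11304042]
350 ((414.78631591796875, -309.78533935546875), 9.858641624450684) [ 0.41469123 -0.30929198  0.11314294]
at [ 415.4 -310.8  240. ] yy -1.54 tilt [-0.0002  0.0007]
row [ 0.0017 -0.0012  0.3951] -0.0001 rows 4
```

Emit:
{"fn": "play_rows", "kwargs": {
  "plan": [
    [60, [0.0027, -0.0014, 0.1], 0],
    [60, [0.0027, -0.0014, 0.2], 0],
    [60, [0.0027, -0.0014, 0.3], 0],
    [60, [0.0027, -0.0014, 0.36], 0],
    [60, [0.0027, -0.0014, 0.385], 0],
    [60, [0.0027, -0.0014, 0.392], 0],
    [60, [0.0027, -0.0014, 0.392], 0],
    [60, [0.0027, -0.0014, 0.392], 0],
    [8, [0.0027, -0.0014, 0.392], 0],
    [8, [0.0027, -0.0014, 0.392], 0]
  ]
}}

```text
time_s: 12.35
eef_pos: [0.4147, -0.3117, 0.0846]
eef_rot: [0.001, 0.717, 0.697, -0.0]
wrist_force: [-0.8, 0.1, 1.0]
opening: 0.376
grasp_force: 0.0
```

Emit:
{"fn": "play_rows", "kwargs": {
  "plan": [
    [8, [0, 0, 0], 0],
    [8, [0, 0, 0], 0],
    [8, [0, 0, 0], 0],
    [8, [0, 0, 0], 0]
  ]
}}

```text
time_s: 12.75
eef_pos: [0.4145, -0.3115, 0.0844]
eef_rot: [0.001, 0.717, 0.697, -0.0]
wrist_force: [0.1, 0.5, 5.6]
opening: 0.214
grasp_force: 58.4
```

Run:
```python
from h import *
o=get_obs();print(o['opening'],o['grasp_force'],o['wrist_force'],o['torque'])
go(571.9,-85,205,-1.52)
```

```text
0.21431590789394142 58.41611087322235 [0.08498403 0.49471633 5.57576202] [0.17595512 0.19062102 0.03248135]
at [ 414.5 -311.5   84.4] yy -1.66 tilt [ 0.0007 -0.0008]
row [ 0.5773  0.3771 -0.3018] -0.0008 rows 7
```

Emit:
{"fn": "play_rows", "kwargs": {
  "plan": [
    [8, [0, 0, -0.03], 0],
    [8, [0, 0, -0.09], 0],
    [8, [0, 0, -0.17], 0],
    [8, [0, 0, -0.25], 0],
    [8, [0.03, 0.02, -0.3], 0],
    [8, [0.1, 0.07, -0.3], 0],
    [8, [0.2, 0.13, -0.3], 0],
    [8, [0.3, 0.19, -0.3], 0],
    [8, [0.4, 0.26, -0.3], 0],
    [8, [0.48, 0.32, -0.3], 0]
  ]
}}

```text
time_s: 13.75
eef_pos: [0.5485, -0.1206, 0.2042]
eef_rot: [0.0, 0.717, 0.697, 0.0]
wrist_force: [-0.1, -1.1, -0.5]
opening: 0.208
grasp_force: 59.3
```

Emit:
{"fn": "play_rows", "kwargs": {
  "plan": [
    [8, [0.06, 0.04, 0], 0],
    [8, [0.085, 0.055, 0], 0],
    [8, [0.093, 0.057, 0], 0],
    [8, [0.093, 0.057, 0], 0],
    [8, [0.093, 0.057, 0], 0],
    [8, [0.093, 0.057, 0], 0]
  ]
}}

```text
time_s: 14.35
eef_pos: [0.5711, -0.0876, 0.2037]
eef_rot: [0.0, 0.718, 0.696, -0.0]
wrist_force: [0.1, 0.3, -1.2]
opening: 0.215
grasp_force: 59.3
```

Run:
```python
from h import *
from fit import *
o=get_obs();print(o['opening'],o['grasp_force'],o['wrist_force'],o['torque'])
T=Tw(); p=camera("wrist"); W=wworld(p,T); cv2.imwrite("pics/w6.png",p["image"][:,:,::-1])
s=camera("side"); R=cv2.Rodrigues(np.array(s["rvec"]))[0]
u,_=cv2.projectPoints(np.array([[.5719,-.085,.08],[.5719,-.085,.13]]),np.array(s["rvec"]),np.array(s["tvec"]),np.array(s["intrinsics"]),None);print(u)
cv2.imwrite("pics/s6.png",cv2.resize(s["image"][130:260,270:430,::-1],(640,520),interpolation=cv2.INTER_CUBIC))
np.savez("s6.npz",W=world(s),im=s["image"])
go(571.9,-86.8,146,-1.52)
```

```text
0.21455979919803952 59.2795193195343 [ 0.11477044  0.2798706  -1.24623016] [-0.03588783  0.00723126 -0.0269569 ]
[[[348.19525241 204.7480069 ]]

 [[348.78204972 184.92698645]]]
at [571.2 -87.4 203.7] yy -1.74 tilt [-0.     -0.0001]
row [0.0015 0.0016 0.1442] -0.0012 rows 2
```

View pics/w6.png

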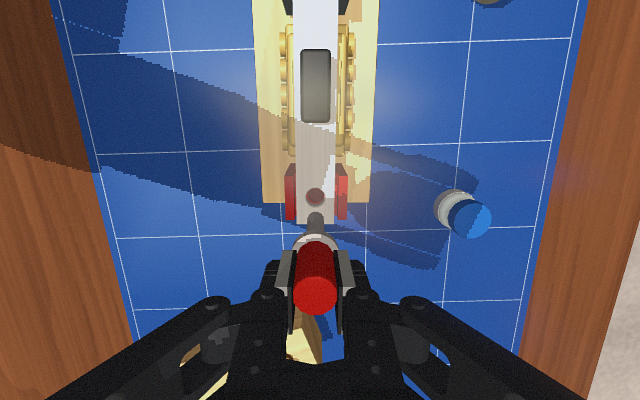

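View pics/s6.png

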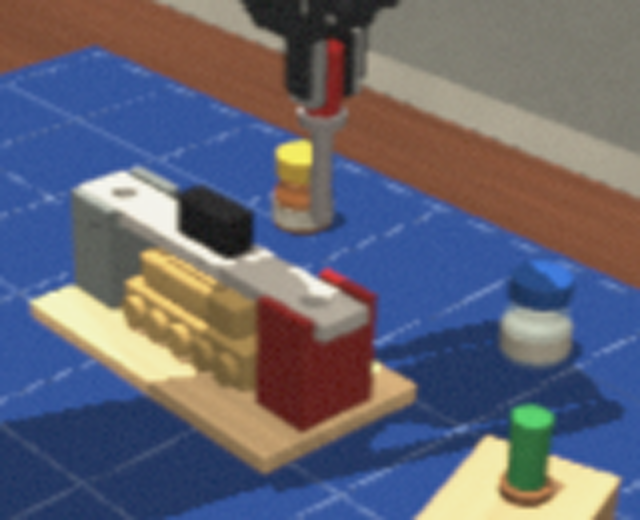

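Emit:
{"fn": "play_rows", "kwargs": {
  "plan": [
    [8, [0.0015, 0.0016, 0.03], 0.001],
    [8, [0.0015, 0.0016, 0.07], 0.001],
    [8, [0.0015, 0.0016, 0.1], 0.001],
    [8, [0.0015, 0.0016, 0.1], 0.001],
    [8, [0.0015, 0.0016, 0.1], 0.001]
  ]
}}

```text
time_s: 14.95
eef_pos: [0.572, -0.0858, 0.1631]
eef_rot: [-0.0, 0.718, 0.696, -0.0]
wrist_force: [-0.7, -0.9, -0.5]
opening: 0.213
grasp_force: 59.3
```

Run:
```python
from h import *
T=Tw(); p=camera("wrist"); M=np.linalg.inv(T@np.array(p["T_tool_cam"])); K=np.array(p["intrinsics"])
def pr(x,y,z):
    c=M[:3,:3]@np.array([x,y,z])+M[:3,3]; return np.round((K@c/c[2])[:2],1)
t=T[:3,3]
print("tip",pr(t[0],t[1]+.0018,t[2]-.0764),"hole bar",pr(.5719,-.085,.08),"edge",pr(.5719,-.085+.0085,.08))
cv2.imwrite("pics/w7.png",cv2.resize(p["image"][130:250,235:395,::-1],(640,480),interpolation=cv2.INTER_NEAREST))
go(571.9,-86.8,95,-1.52)
```

```text
tip [314.9 215.6] hole bar [314.8 214.1] edge [314.4 203.4]
at [572.5 -85.9 163.8] yy -1.84 tilt [ 0.0003 -0.0001]
row [-0.0022 -0.0014  0.172 ] -0.0018 rows 2
```

View pics/w7.png

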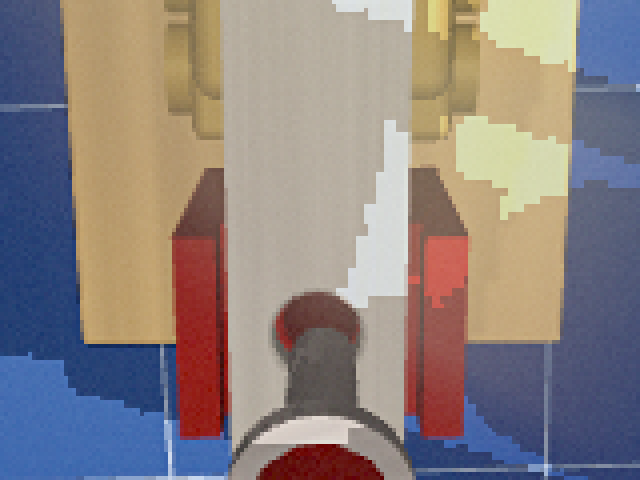

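Emit:
{"fn": "play_rows", "kwargs": {
  "plan": [
    [8, [-0.002, -0.0018, 0.015], 0],
    [8, [-0.002, -0.0018, 0.03], 0],
    [8, [-0.002, -0.0018, 0.045], 0],
    [8, [-0.002, -0.0018, 0.06], 0],
    [8, [-0.002, -0.0018, 0.075], 0],
    [8, [-0.002, -0.0018, 0.09], 0],
    [8, [-0.002, -0.0018, 0.09], 0]
  ]
}}

```text
time_s: 15.7
eef_pos: [0.5708, -0.0864, 0.1263]
eef_rot: [-0.001, 0.718, 0.696, -0.0]
wrist_force: [-0.4, 0.6, -0.6]
opening: 0.211
grasp_force: 59.3
```

Run:
```python
from h import *
o=get_obs();print(o['opening'],o['grasp_force'],o['wrist_force'],o['torque'])
go(571.9,-86.8,94.4,-1.52)
```

```text
0.2109964142028607 59.27579998970032 [-0.43744808  0.6343778  -0.55811842] [ 0.02123984  0.012538   -0.01634823]
at [570.8 -86.4 126.3] yy -1.84 tilt [-0.0019  0.0007]
row [-0.0011  0.003   0.0798] -0.0018 rows 1
```

Tip is well inside with no side load; continue home.

Emit:
{"fn": "play_rows", "kwargs": {
  "plan": [
    [8, [-0.001, 0.002, 0.015], 0],
    [8, [-0.001, 0.002, 0.03], 0],
    [8, [-0.001, 0.002, 0.045], 0],
    [8, [-0.001, 0.002, 0.06], 0],
    [8, [-0.001, 0.002, 0.07], 0],
    [8, [-0.001, 0.002, 0.076], 0],
    [8, [-0.001, 0.002, 0.0795], 0],
    [8, [-0.001, 0.002, 0.0795], 0]
  ]
}}

```text
time_s: 16.5
eef_pos: [0.5723, -0.087, 0.0957]
eef_rot: [-0.0, 0.718, 0.696, -0.0]
wrist_force: [0.7, -1.0, -1.1]
opening: 0.215
grasp_force: 59.3
```

Run:
```python
from h import *
o=get_obs();print(o['opening'],o['grasp_force'],o['wrist_force'],o['torque'])
go(571.9,-86.8,94.4,-1.52)
```

```text
0.21453110448557147 59.26104784011841 [ 0.6551165  -0.95760004 -1.05205894] [0.00351423 0.00957097 0.00107994]
at [572.3 -87.   95.7] yy -1.84 tilt [-0.0001  0.    ]
row [ 0.0005 -0.001   0.0032] -0.0018 rows 1
```

Emit:
{"fn": "play_rows", "kwargs": {
  "plan": [
    [8, [0, 0, 0.002], 0],
    [8, [0, 0, 0.0035], 0],
    [8, [0, 0, 0.0035], 0]
  ]
}}

```text
time_s: 16.8
eef_pos: [0.5724, -0.0871, 0.0945]
eef_rot: [0.0, 0.718, 0.696, 0.0]
wrist_force: [-0.3, 0.8, -1.3]
opening: 0.217
grasp_force: 59.3
```

Emit:
{"fn": "play_rows", "kwargs": {
  "plan": [
    [50, [0, 0, 0], 0],
    [50, [0, 0, 0], 0],
    [50, [0, 0, 0], 0],
    [50, [0, 0, 0], 0],
    [50, [0, 0, -0.05], 0],
    [50, [0, 0, -0.15], 0],
    [50, [0, 0, -0.27], 0],
    [50, [0, 0, -0.39], 0],
    [50, [0, 0, -0.45], 0],
    [50, [0, 0, -0.45], 0]
  ]
}}

```text
time_s: 17.8
eef_pos: [0.5746, -0.0878, 0.2799]
eef_rot: [0.004, 0.718, 0.696, 0.002]
wrist_force: [-0.1, 0.1, 0.4]
opening: 0.586
grasp_force: 0.0
```

Run:
```python
from h import *
from fit import *
T=Tw(); p=camera("wrist"); W=wworld(p,T); cv2.imwrite("pics/w8.png",p["image"][:,:,::-1])
v=p["range_z"]>0; X,Y,Z=W[...,0],W[...,1],W[...,2]
n=v&(abs(X-.572)<.03)&(abs(Y+.085)<.03)
for zl,zh in((.1,.14),(.082,.095)): print(zl,*rect(W,n,(.5,.65,-.13,-.04),zl,zh))
s=n&(Z>.115); print("knob top",np.percentile(Z[s],[10,50,90]))
s=v&(abs(X-.574)<.012)&(Y>-.06)&(Y<-.03)&(Z>.07); print("bar z",np.median(Z[s]))
print("bar",*rect(W,v,(.52,.61,-.125,.135),.074,.095),"block",*rect(W,v,(.53,.62,-.05,.06),.1,.115))
print("hull",*rect(W,v,(.5,.65,-.058,.068),.03,.073)); print(get_obs()["wrist_force"])
```

```text
0.1 372 [572.5 -84.8] [18.9 18.9] -87.76 z 122.7
0.082 223 [571.9 -84.8] [54.9 36.2] -2.06 z 84.9
knob top [0.30645175 0.35731756 0.3673364 ]
bar z 0.0792701555744667
bar 5746 [573.8 -10.2] [199.7  54.9] 88.45 z 79.5 block 1258 [573.4   4.9] [49.5 21.3] 88.5 z 107.1
hull 2235 [574.9   3.8] [113.9  68. ] 88.06 z 40.9
[-1.13652044  0.60780946 -0.08310149]
```

View pics/w8.png

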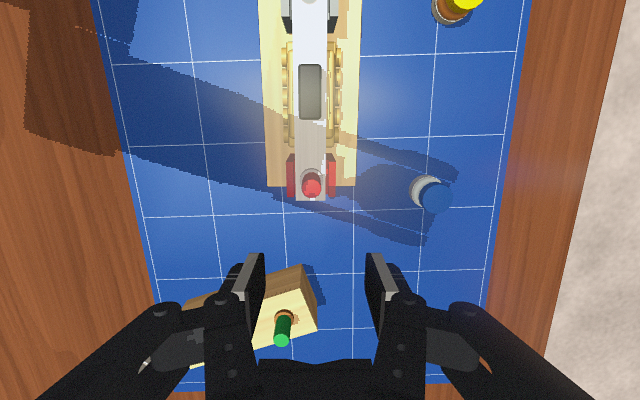

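```bash
python3 -c "
from bench import *
print(hand_in())"
```

```text
the job is handed in; nothing more can be done
None
```

The bar lies flat and centred in both notches, the red-knobbed steel pin is through it and home in the red post to within about 1 mm, both are released, and the job is handed in at about 18 s; the hull measured within 1 mm of its earlier position, and I did not go near the handle or the jars.

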